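# Scent jars to the mirrored rack

### The arm

A 6-joint arm with a two-finger parallel gripper is mounted at the origin on the work surface. World frame = base frame: x ahead of the robot, y to its left, z up, the work surface at z = 0. Lengths are in mm, angles in rad, forces in N, time in s.
With the tool pointing down it reaches from about 275 to 1000 mm from the base axis. Payload 8.4 kg.
Tool frame: the origin (TCP) lies at the very end of the fingers, on their centre line; the grasp point (between the pads) lies 19 mm behind it; z points along the fingers, y is the line along which they close (so a half turn about z gives the same grasp; the last joint's range is limited). The gripper opens to 85 mm and grips with 20 to 120 N. Pads are 22 mm wide; open, the fingers measure 114 mm over their backs; the gripper's body (76 mm by 85 mm) begins 54 mm behind the grasp point. The pads swing forward as they close: fully open they stand 13 mm farther back than shut.
Start: joints at [1.2, 0.353, 1.633, -0, 1.155, -0.002], TCP at [225.309, 582.978, 231.281] pointing down, gripper open.
Joint ranges: [-2.63, 2.63], [-0.92, 2.1], [0.06, 2.66], [-1.3, 4.44], [0, 2.69], [-3.02, 3.02]. Speed limits (rad/s): [2.22, 2.22, 2.79, 3.14, 3.14, 3.14].

### API

Orientations are given as [roll, pitch, yaw] about the fixed x, y, z axes, in that order (R = Rz(yaw) Ry(pitch) Rx(roll)).
In Python, from rig import sensors, grab_frame, camera_params, order gives the robot as it stands. The module is installed in compiled form; this text tells all that it offers.
- The arm moves only by the tool move_arm, never from a script. Its argument "motion" is a list of rows, each a list of 7 numbers: the turn, a rotation vector about the tool's x, y, z in normalised numbers (1 is pi rad), then the shift along the tool's x, y, z in normalised numbers (1 is 75 cm), then the finger opening in m, from 0 to 0.0854. A call has 1 to 8 rows; each row is the pose to reach, as a shift and turn from the pose commanded when the call began, along the tool's axes at that moment; what a row does not reach only later rows make up. A row lasts 1/8 s, in which the tool goes at most 62.5 mm and 10.7 degrees, less where a joint would pass 70% of its speed; a pose out of reach is approached as far as the arm can. A call with a gripper value outside its range is refused whole. The fingers move at their own pace and stop on an object; "grip_force" is the grip in N (left out, the last holds). Time passes only in rows, so rows that repeat a pose let the fingers close. It gives the time, the measured TCP pose, the force, the opening and the grip force at its end, in the units of the state.
- sensors.sense(): the state, without advancing time (a new reading comes with each control period).
- grab_frame(name): name is "side" or "top"; returns (picture, depth): 400x640x3 uint8, red, green, blue; 400x640 float32, mm along the optical axis (not along the pixel's ray), 0 where there is no reading.
- camera_params(name): a dict with "camera_matrix" (3x3 intrinsics, pixels), "world_from_camera" (4x4, takes a point from camera to world coordinates). Camera axes: x right, y down, z forward; pixel columns grow to the right and rows downward; lengths in mm; the calibration is good to about 2 mm. A picture is of the moment at which its call begins. camera_params takes no time and is no camera call.
- order.sign_off(): hands the job in; it is judged then, once.
The state is a dict: "clock": time; "qpos": joint angles; "qvel": joint speeds; "joint_efforts": joint torques, N m; "eef_pos": TCP position; "tcp_rot": TCP orientation; "contact_force": force on the tool from outside, world axes, zero at the start; "wrist_torque": the same for the moment, N m; "opening": opening from 0.0 (shut) to 1.0 (fully open); "grasp_force": force on a finger pad.
Only numpy, scipy, OpenCV 4.12 (cv2) and the standard library are available. Lean on these libraries where they do the work, as an engineer would, in place of code of your own. Each camera call takes 0.05 s, during which the arm holds its last target. There are 200 camera calls.

### The job

Move the four glass jars of dried flowers from the pale rack with the cork coasters to the empty dark walnut rack, one jar standing upright in each cell. Keep their order as counted from each rack's raised end board: the jar beside the pale rack's end board goes into the cell beside the walnut rack's end board, the next jar into the next cell, and so on, so that, the end boards being at opposite ends, the row comes out reversed. Set the jars down rather than dropping them, tip none over, and leave the coasters behind.

Things in the scene. Friction and masses are not known exactly. Their poses are not given: they have to be found in the camera images.
- tall_jar: Slim round jar, 44 mm in diameter, straight-sided to 70 mm, 84 mm high with its stopper. Clear glass with dried flowers in it and a cork stopper on top; loose, 0.11 to 0.28 kg. Origin at the centre of its underside, z up. 
- wide_jar: Squat wide round jar, 56 mm in diameter, straight-sided to 50 mm, 62 mm high with its broad stopper (50 mm across). Clear glass with dried flowers in it and a cork stopper on top; loose, 0.11 to 0.28 kg. Origin at the centre of its underside, z up. 
- square_jar: Square jar, 48 x 48 mm, straight-sided to 64 mm, 76 mm high with its stopper (34 mm across); sides along its own x and y, at the start within 0.1 rad of those of the rack. Clear glass with dried flowers in it and a cork stopper on top; loose, 0.11 to 0.28 kg. Origin at the centre of its underside, z up. 
- bottle_jar: Round bottle, 52 mm in diameter, straight-sided to 49 mm, then narrowing to a 24 mm neck, 82 mm high with its thin stopper. Clear glass with dried flowers in it and a cork stopper on top; loose, 0.11 to 0.28 kg. Origin at the centre of its underside, z up. 
- old_rack: Pale wooden rack with the coasters and, at the start, the jars. 88 x 318 mm (x, y), fixed; origin centre of underside, on the table. Cell floors 10 mm up; four cells 76 x 72 mm (x, y), centres at x 0, y -117, -39, 39, 117 mm, edged by 6 mm wide strips 6 mm above the floors. End board 10 mm thick, 60 mm high at its +y end. May be the nearer or the farther rack.
- new_rack: Dark walnut rack, empty at the start. 88 x 318 mm (x, y), fixed; origin centre of underside, on the table. Cell floors 10 mm up; four cells 76 x 72 mm (x, y), centres at x 0, y -117, -39, 39, 117 mm, edged by 6 mm wide strips 6 mm above the floors. End board 10 mm thick, 60 mm high at its -y end: the mirror image of the pale rack.
- tall_coaster: Square cork coaster, 68 x 68 x 3 mm, fixed in the middle of a cell of the old (pale) rack, alike with the other three; the one on which the tall jar stands at the start. Origin at the centre of its underside (on the cell floor, 10 mm above the table). The jar stands up to 4 mm off its centre.
- wide_coaster: Square cork coaster, 68 x 68 x 3 mm, fixed in the middle of a cell of the old (pale) rack, alike with the other three; the one on which the wide jar stands at the start. Origin at the centre of its underside (on the cell floor, 10 mm above the table). The jar stands up to 4 mm off its centre.
- square_coaster: Square cork coaster, 68 x 68 x 3 mm, fixed in the middle of a cell of the old (pale) rack, alike with the other three; the one on which the square jar stands at the start. Origin at the centre of its underside (on the cell floor, 10 mm above the table). The jar stands up to 4 mm off its centre.
- bottle_coaster: Square cork coaster, 68 x 68 x 3 mm, fixed in the middle of a cell of the old (pale) rack, alike with the other three; the one on which the bottle-shaped jar stands at the start. Origin at the centre of its underside (on the cell floor, 10 mm above the table). The jar stands up to 4 mm off its centre.
Not all that is in view belongs to the job. What is shaped like the tall_jar but purple is not meant.

How it is judged:
By the outcome, as a careful person would: the job done as asked, in the order asked, and still so for the second after the job is handed in, with the robot touching nothing.
It also fails if it takes over 90 s, if anything falls off the work surface, if the arm or the gripper's body presses on something with over 40 N, if the wrist force passes 120 N, or if a joint passes its speed limit or range.

## Working session

There is one attempt and no reset: what is moved stays moved. The work goes in short steps, Python scripts to look and compute and a tool call to move; the robot and the scene stay as the last step left them, time stands still between calls to the robot, and variables do not carry over. Pictures are saved under pics/ and viewed, at most 14 in all, crops included, and the job is handed in when it is done.

Besides the shell and the picture viewer there is one more tool, called after "Call:" by a JSON object that holds its "name" and its "arguments", one argument or row to a line. move_arm: Moves the arm, as the interface text tells. Its arguments: {"type":"object","properties":{"motion":{"type":"array","items":{"type":"array","items":{"type":"number"}}},"grip_force":{"type":"number"}},"required":["motion"]}

```bash
mkdir -p pics; python3 - <<'E'
from rig import sensors, grab_frame, camera_params
import cv2,numpy as np
for n in("side","top"):
    p,d=grab_frame(n); cv2.imwrite(f"pics/{n}0.png",p[:,:,::-1]); np.savez(f"pics/{n}0.npz",p=p,d=d)
    c=camera_params(n); print(n,np.round(c["camera_matrix"],1).tolist(),np.round(c["world_from_camera"],3).tolist(),(d>0).mean())
s=sensors.sense();print({k:np.round(v,3).tolist() for k,v in s.items()})
E
```

```text
side [[405.5, 0.0, 318.3], [0.0, 405.5, 204.5], [0.0, 0.0, 1.0]] [[0.849, -0.393, 0.353, 266.57], [-0.528, -0.627, 0.573, -396.722], [-0.004, -0.673, -0.74, 557.378], [0.0, 0.0, 0.0, 1.0]] 0.99608203125
top [[454.4, 0.0, 321.1], [0.0, 454.4, 201.4], [0.0, 0.0, 1.0]] [[0.009, -0.998, 0.069, 449.623], [-1.0, -0.009, -0.0, -32.062], [0.001, -0.069, -0.998, 846.018], [0.0, 0.0, 0.0, 1.0]] 0.99614453125
{'clock': 0.1, 'qpos': [1.2, 0.354, 1.634, 0.0, 1.155, -0.002], 'qvel': [-0.001, -0.002, -0.002, -0.0, -0.0, -0.001], 'joint_efforts': [0.0, -60.636, -34.282, 0.0, 0.004, 0.0], 'eef_pos': [225.179, 582.575, 230.615], 'tcp_rot': [-3.14, -0.0, 2.773], 'contact_force': [-0.747, 0.525, -0.804], 'wrist_torque': [-0.028, -0.013, -0.102], 'grasp_force': 0.0, 'opening': 0.999}
```

View pics/top0.png

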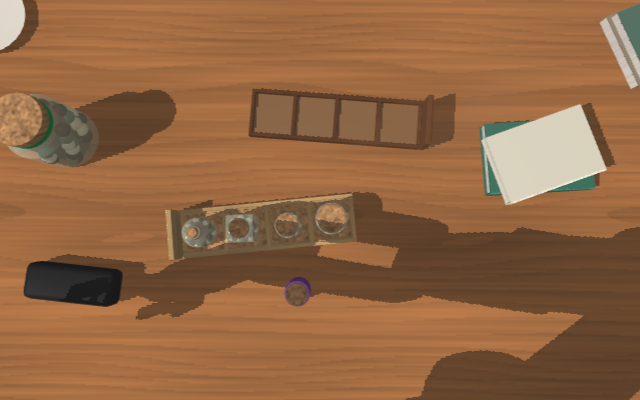

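View pics/side0.png

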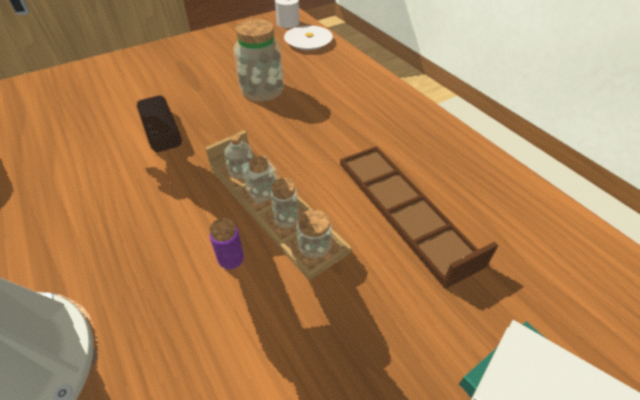

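The top view shows the old rack at about (170-355, 195-258) with its end board on the left. From that board the jars run bottle (195,233), square (240,229), tall (288,224), wide (332,216). The walnut rack is at (250-432, 90-148) with its board on the right. The side view shows the same order, with the purple decoy in front of the pale rack. Next I'll enlarge both.

```bash
python3 - <<'E'
import cv2,numpy as np
t=cv2.imread("pics/top0.png")[80:270,160:440]; s=cv2.imread("pics/side0.png")[125:290,200:500]
cv2.imwrite("pics/topc.png",cv2.resize(t,None,fx=2.8,fy=2.8,interpolation=cv2.INTER_CUBIC))
cv2.imwrite("pics/sidec.png",cv2.resize(s,None,fx=2.6,fy=2.6,interpolation=cv2.INTER_CUBIC))
E
```

```text
(no output)
```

View pics/topc.png

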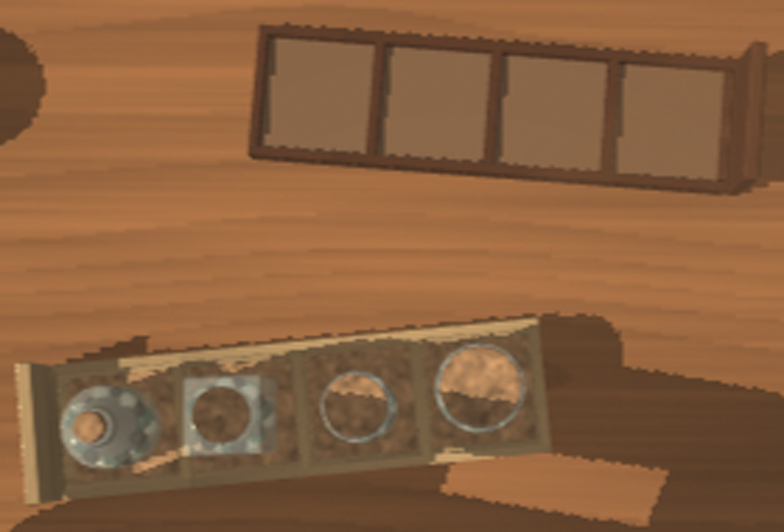

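View pics/sidec.png

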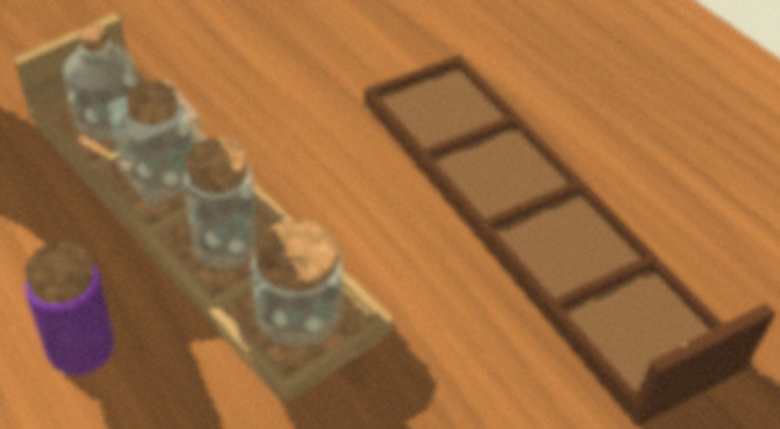

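The top crop (2.8x, offset 160,80) shows the four jars in the order bottle, square, tall, wide from the pale board, and four empty walnut cells with centres near crop x 320, 437, 553, 670. The side crop agrees. Next I'll use ray casts and depth.

```bash
cat > h.py <<'E'
import numpy as np,cv2
from rig import camera_params,grab_frame,sensors
def cloud(n,d):
    c=camera_params(n);K=c["camera_matrix"];T=np.array(c["world_from_camera"])
    v,u=np.mgrid[:400,:640]; P=np.dstack([(u-K[0][2])/K[0][0]*d,(v-K[1][2])/K[1][1]*d,d])
    return P@T[:3,:3].T+T[:3,3]
def ray(n,uv):
    c=camera_params(n);K=np.array(c["camera_matrix"]);T=np.array(c["world_from_camera"])
    r=T[:3,:3]@np.linalg.solve(K,[uv[0],uv[1],1]);return T[:3,3],r
def onplane(n,uv,z):
    o,r=ray(n,uv);return o+r*(z-o[2])/r[2]
def tri(a,b):   # two (origin,dir) -> point, miss distance
    (o,r),(p,q)=a,b; s=np.linalg.lstsq(np.c_[r,-q],p-o,rcond=None)[0]
    A=o+r*s[0];B=p+q*s[1];return (A+B)/2,np.linalg.norm(A-B)
E
python3 - <<'E'
from h import *
C={}
for n in("top","side"):
    f=np.load(f"pics/{n}0.npz");X=cloud(n,f["d"]);C[n]=X
    print(n,"table",np.round(np.median(X[150:190,200:240] if n=="top" else X[300:350,150:250],axis=(0,1)),1))
    m=((X[...,0]>250)&(X[...,0]<730)&(abs(X[...,1]-40)<300)&(X[...,2]>45)&(X[...,2]<110)).astype(np.uint8)
    k,L,S,c=cv2.connectedComponentsWithStats(m)
    for i in range(1,k):
        if S[i,4]>15:
            q=X[L==i];hi=q[q[:,2]>np.percentile(q[:,2],90)-3]
            print(n,c[i].round(1),S[i,4],"z",np.percentile(q[:,2],[5,50,95]).round(1),"topctr",((hi.max(0)+hi.min(0))/2).round(1),"size",np.ptp(hi,axis=0).round(1))
X=C["top"]
for nm,xl in(("old",(300,480)),("new",(520,690))):
    m=(X[...,0]>xl[0])&(X[...,0]<xl[1])&(X[...,1]>-260)&(X[...,1]<280)&(X[...,2]>5)&(X[...,2]<45)
    L=cv2.connectedComponentsWithStats(m.astype(np.uint8));i=1+np.argmax(L[2][1:,4]);q=X[L[1]==i]
    r=cv2.minAreaRect(q[:,:2].astype(np.float32));print(nm,r,np.percentile(q[:,2],[5,25,50,75,95]).round(1))
E
```

```text
top table [565.5 158.7   0.8]
top [428.7 120.2] 369 z [48.2 60.3 62.9] topctr [ 650.5 -221.2   62.1] size [86.2 13.2  5.2]
top [331.5 218.1] 812 z [64.2 75.6 78.1] topctr [474.8 -51.   77.6] size [47.6 47.6  6.1]
top [171.5 234.4] 422 z [47.2 60.  62.5] topctr [445.2 227.1  61.7] size [85.9 18.4  5.5]
top [288.  224.9] 540 z [80.6 97.3 99.7] topctr [461.8  23.5  98.6] size [36.2 36.3  4.8]
top [240.9 227.8] 875 z [64.9 78.7 91.4] topctr [457.  104.7  90.8] size [31.6 32.   6. ]
top [197.7 232. ] 764 z [55.5 69.9 96.2] topctr [448.9 181.1  95.3] size [16.5 18.6  6.9]
top [108.2 281.1] 31 z [45.1 46.2 47.8] topctr [361.3 335.8  46.6] size [22.6  7.8  3.1]
top [297.4 292.3] 557 z [63.3 84.1 86.7] topctr [348.    7.1  85.9] size [36.3 34.9  5.3]
side table [ 2.595e+02 -7.460e+01 -1.000e-01]
side [258.5 172.8] 2727 z [48.6 72.6 96.8] topctr [457.6  98.7  95.8] size [ 40.6 184.9   6. ]
side [314. 228.] 1072 z [49.  73.7 75.8] topctr [472.6 -48.6  74.8] size [48.9 49.4  4.5]
side [224.1 235.6] 869 z [49.  77.2 84.7] topctr [345.3   8.7  83.7] size [36.9 36.8  4.5]
side [472.5 257.3] 505 z [46.9 58.8 60.8] topctr [ 648.3 -219.7   59.7] size [87.3 15.   4.5]
old ((455.9508361816406, 64.9034423828125), (78.91397857666016, 319.6156005859375), 5.574858665466309) [10.1 12.7 14.6 16.8 31.6]
new ((651.185302734375, -60.647003173828125), (326.1563415527344, 82.9312515258789), 88.94265747070312) [ 9.  10.6 11.7 13.4 18.4]
```

The x limits clipped the rack masks, so I'll widen them and check against the corners in both views.

```bash
python3 - <<'E'
from h import *
from scipy.spatial.transform import Rotation
for n in("top","side"):
  f=np.load(f"pics/{n}0.npz");X=cloud(n,f["d"])
  for nm,lo,hi,ylo,yhi in(("old",385,530,-130,260),("new",585,730,-260,120)):
    m=(X[...,0]>lo)&(X[...,0]<hi)&(X[...,1]>ylo)&(X[...,1]<yhi)&(X[...,2]>6.5)
    L=cv2.connectedComponentsWithStats(cv2.morphologyEx(m.astype(np.uint8),cv2.MORPH_OPEN,np.ones((3,3))));i=1+np.argmax(L[2][1:,4]);q=X[(L[1]==i)];q=q[q[:,2]<40] if n=="side" else q
    r=cv2.minAreaRect(q[:,:2].astype(np.float32));b=cv2.boxPoints(r);print(n,nm,np.round(r[0],1),np.round(r[1],1),round(r[2],2),b.round().tolist())
# hand corners in top (crop px), z=16 rim / 60 board
P=lambda a,b:(160+(a+.5)/2.8-.5,80+(b+.5)/2.8-.5)
for l,c,z in(("new TL",(262,26),16),("new BL",(250,157),16),("newboard T",(768,43),60),("oldTR",(539,318),16),("oldBR",(551,450),16),("oldboard TL",(15,364),60),("oldboard BL",(26,503),60)):
    print(l,onplane("top",P(*c),z).round(1))
S=lambda a,b:(200+(a+.5)/2.6-.5,125+(b+.5)/2.6-.5)
for l,a,b in(("new +y+x",(262,26),(459,57)),("new +y-x",(250,157),(366,95)),("old -y-x",(551,450),(288,398-18)),("old -y+x",(539,318),(390,320)),
  ("newboard +x",(768,43),(770,310)),("tall stop",(358,406),(219,163)),("wide stop",(480,389),(305,250)),("bottle stop",(90,426),(95,38)),("square stop",(221,415),(154,101))):
    p,e=tri(ray("top",P(*a)),ray("side",S(*b)));print(l,p.round(1),"miss",round(e,1))
E
```

```text
top old [461.4  69.8] [ 88.2 328.2] 6.11 [[400.0, 228.0], [435.0, -98.0], [523.0, -89.0], [488.0, 238.0]]
top new [661.9 -63. ] [328.7  89.6] 86.03 [[606.0, -224.0], [695.0, -230.0], [718.0, 98.0], [629.0, 104.0]]
side old [459.  71.] [ 89.1 328.5] 6.07 [[397.0, 230.0], [432.0, -97.0], [521.0, -88.0], [486.0, 239.0]]
side new [659.8 -60.8] [330.5  90.8] 86.05 [[603.0, -223.0], [694.0, -229.0], [716.0, 101.0], [626.0, 107.0]]
new TL [715.6  96.1  16. ]
new BL [627.3 102.3  16. ]
newboard T [ 693.6 -229.4   60. ]
oldTR [522.4 -89.1  16. ]
oldBR [436.3 -97.3  16. ]
oldboard TL [486.9 237.8  60. ]
oldboard BL [401.6 228.3  60. ]
new +y+x [714.9  97.2  14.2] miss 3.0
new +y-x [628.3 103.5   9.8] miss 0.7
old -y-x [436.5 -96.5  26.3] miss 0.1
old -y+x [520.1 -87.8  15.8] miss 5.3
newboard +x [ 690.2 -226.4   62.9] miss 6.3
tall stop [461.6  23.4  93. ] miss 1.8
wide stop [475.3 -50.3  74.7] miss 3.6
bottle stop [448.5 182.5  88.8] miss 1.4
square stop [456.  105.6  84.4] miss 1.0
```

The measurements agree. Both rack rectangles come out near 328 x 89 mm, the stoppers lie within 4 mm of the coaster centres, and heights match 75/88/95/97 (jars 3 mm above the 10 mm floor). Next is a helper that gives shifts in tool axes.

```bash
cat > go.py <<'E'
import sys,numpy as np
from rig import sensors
from scipy.spatial.transform import Rotation as R
J=dict(bottle=(448.6,181.8),square=(456.5,105.2),tall=(461.7,23.4),wide=(473.9,-50))
o=np.array([661.5,-57.5]);a=-.0694
N={k:o+l*np.array([-np.sin(a),np.cos(a)]) for k,l in dict(bottle=-117,square=-39,tall=39,wide=117).items()}
def show(tag,xy,z,yaw):
    s=sensors.sense();Q=R.from_euler('xyz',s["tcp_rot"]);T=R.from_euler('xyz',[np.pi,0,yaw])
    print(tag,"turn",(Q.inv()*T).as_rotvec().round(4),"shift m",(Q.inv().apply(np.r_[xy,z]-s["eef_pos"])/1000).round(4))
yo,yn=np.pi/2+.1065,np.pi/2+a
if __name__=="__main__":
    s=sensors.sense();print("t",round(s["clock"],2),s["eef_pos"].round(1),np.round(s["contact_force"],1),round(s["grasp_force"],1))
    for k in sys.argv[2:]:
        z=float(sys.argv[1]); show("pick "+k,J[k],z,yo); show("place "+k,N[k],z,yn)
E
python3 go.py 150 bottle
```

```text
t 0.1 [225.2 582.6 230.6] [-0.7  0.5 -0.8] 0.0
pick bottle turn [-1.1000e-03  7.0000e-04  1.0955e+00] shift m [-0.3529 -0.2932  0.081 ]
place bottle turn [-1.1000e-03  8.0000e-04  1.2714e+00] shift m [-0.6723 -0.5514  0.0813]
```

Careful with the scale: shifts go in shares of 75 cm and turns go in shares of pi rad. That gives: -0.353 m is -0.4707, 0.081 m is 0.108, 1.0955 rad is 0.3487.

Call:
{"name": "move_arm", "arguments": {
  "motion": [
    [0, 0, 0.3487, -0.4707, -0.3907, 0.108, 0.085],
    [0, 0, 0.3487, -0.4707, -0.3907, 0.108, 0.085],
    [0, 0, 0.3487, -0.4707, -0.3907, 0.108, 0.085],
    [0, 0, 0.3487, -0.4707, -0.3907, 0.108, 0.085],
    [0, 0, 0.3487, -0.4707, -0.3907, 0.108, 0.085],
    [0, 0, 0.3487, -0.4707, -0.3907, 0.108, 0.085],
    [0, 0, 0.3487, -0.4707, -0.3907, 0.108, 0.085],
    [0, 0, 0.3487, -0.4707, -0.3907, 0.108, 0.085]
  ],
  "grip_force": 35
}}

```text
clock: 1.1
eef_pos: [449.5, 179.7, 149.6]
tcp_rot: [-3.141, 0.001, 1.675]
contact_force: [-0.5, 0.3, -0.0]
opening: 0.998
grasp_force: 0.0
```

```bash
python3 go.py 28 bottle
```

```text
t 1.1 [449.5 179.7 149.6] [-0.5  0.3 -0. ] 0.0
pick bottle turn [-0.0008  0.0006 -0.0024] shift m [ 0.0023 -0.0006  0.1216]
place bottle turn [-0.0008  0.0006  0.1735] shift m [-0.3731  0.1661  0.1217]
```

Call:
{"name": "move_arm", "arguments": {
  "motion": [
    [0, 0, 0, 0.0013, 0, 0, 0.085],
    [0, 0, 0, 0.0013, 0, 0.0533, 0.085],
    [0, 0, 0, 0.0013, 0, 0.1067, 0.085],
    [0, 0, 0, 0.0013, 0, 0.1467, 0.085],
    [0, 0, 0, 0.0013, 0, 0.1627, 0.085],
    [0, 0, 0, 0.0013, 0, 0.1627, 0.085]
  ]
}}

```text
clock: 1.85
eef_pos: [448.4, 183.9, 28.1]
tcp_rot: [-3.14, 0.0, 1.678]
contact_force: [-0.5, 0.2, 0.3]
opening: 0.995
grasp_force: 0.0
```

```bash
python3 go.py 28 bottle; python3 - <<'E'
from h import *
p,d=grab_frame("side");cv2.imwrite("pics/s1.png",cv2.resize(p[110:300,170:410,::-1],None,fx=2.5,fy=2.5))
E
```

```text
t 1.85 [448.4 183.9  28.1] [-0.5  0.2  0.3] 0.0
pick bottle turn [-0.0011  0.0002  0.0007] shift m [-0.0022  0.      0.0001]
place bottle turn [-0.0011  0.0003  0.1766] shift m [-0.378   0.1655 -0.    ]
```

View pics/s1.png

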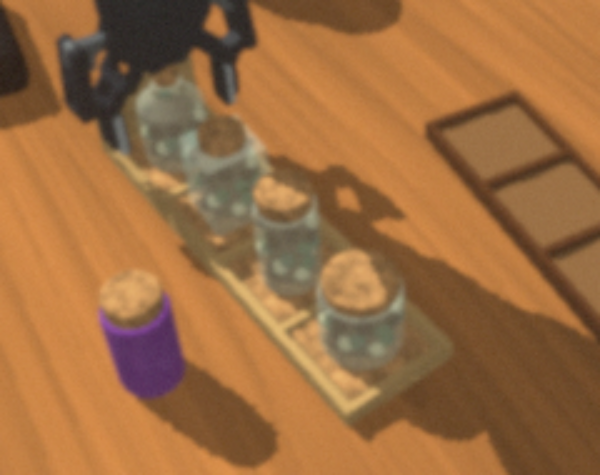

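The picture shows the fingers straddling the bottle (about 170,120), clear of the square jar at (225,170). I'll correct 2 mm, close, then lift.

To row units: -0.03 m is -0.04, -0.01 m is -0.0133.

Call:
{"name": "move_arm", "arguments": {
  "motion": [
    [0, 0, 0, -0.0027, 0, 0, 0.085],
    [0, 0, 0, -0.0027, 0, 0, 0.03],
    [0, 0, 0, -0.0027, 0, 0, 0.03],
    [0, 0, 0, -0.0027, 0, 0, 0.03],
    [0, 0, 0, -0.0027, 0, 0, 0.03],
    [0, 0, 0, -0.0027, 0, 0, 0.03],
    [0, 0, 0, -0.0027, 0, -0.0133, 0.03],
    [0, 0, 0, -0.0027, 0, -0.04, 0.03]
  ],
  "grip_force": 40
}}

```text
clock: 2.9
eef_pos: [448.4, 181.1, 58.4]
tcp_rot: [-3.14, 0.0, 1.677]
contact_force: [0.1, 0.1, -2.0]
opening: 0.598
grasp_force: 42.2
```

```bash
python3 go.py 140 bottle
```

```text
t 2.9 [448.4 181.1  58.4] [ 0.1  0.1 -2. ] 42.2
pick bottle turn [-0.0016  0.0004 -0.0001] shift m [ 0.0006  0.0002 -0.0816]
place bottle turn [-0.0016  0.0006  0.1758] shift m [-0.3751  0.166  -0.0817]
```

To row units: -0.29 m is -0.3867, -0.24 m is -0.32, 0.1758 rad is 0.056.

Call:
{"name": "move_arm", "arguments": {
  "motion": [
    [0, 0, 0, 0, 0, -0.0533, 0.03],
    [0, 0, 0, 0, 0, -0.1093, 0.03],
    [0, 0, 0.0127, -0.0533, 0.0267, -0.1093, 0.03],
    [0, 0, 0.0255, -0.12, 0.0533, -0.1093, 0.03],
    [0, 0, 0.0382, -0.1867, 0.0827, -0.1093, 0.03],
    [0, 0, 0.0509, -0.2533, 0.112, -0.1093, 0.03],
    [0, 0, 0.056, -0.32, 0.1413, -0.1093, 0.03],
    [0, 0, 0.056, -0.3867, 0.1707, -0.1093, 0.03]
  ]
}}

```text
clock: 3.9
eef_pos: [607.6, -95.0, 140.7]
tcp_rot: [3.142, -0.0, 1.501]
contact_force: [0.6, 0.3, -2.1]
opening: 0.594
grasp_force: 42.4
```

```bash
python3 go.py 140 bottle
```

```text
t 3.9 [607.6 -95.  140.7] [ 0.6  0.3 -2.1] 42.4
pick bottle turn [ 0.000e+00 -1.000e-04 -1.763e-01] shift m [ 0.2651 -0.178   0.0008]
place bottle turn [ 0.     -0.0001 -0.0004] shift m [-0.0758  0.0512  0.0007]
```

To row units: 0.1 m is 0.1333, 0.085 m is 0.1133.

Call:
{"name": "move_arm", "arguments": {
  "motion": [
    [0, 0, 0, -0.0507, 0.0347, 0, 0.03],
    [0, 0, 0, -0.1013, 0.0693, 0, 0.03],
    [0, 0, 0, -0.1013, 0.0693, 0.04, 0.03],
    [0, 0, 0, -0.1013, 0.0693, 0.08, 0.03],
    [0, 0, 0, -0.1013, 0.0693, 0.1133, 0.03],
    [0, 0, 0, -0.1013, 0.0693, 0.1333, 0.03],
    [0, 0, 0, -0.1013, 0.0693, 0.1333, 0.03]
  ]
}}

```text
clock: 4.78
eef_pos: [653.0, -172.5, 39.5]
tcp_rot: [-3.14, -0.0, 1.502]
contact_force: [-0.2, 0.5, -1.7]
opening: 0.597
grasp_force: 42.4
```

```bash
python3 go.py 25.5 bottle; python3 - <<'E'
from h import *
p,d=grab_frame("side");cv2.imwrite("pics/s2.png",cv2.resize(p[110:310,310:550,::-1],None,fx=2.5,fy=2.5))
E
```

```text
t 4.78 [ 653.  -172.5   39.5] [-0.2  0.5 -1.7] 42.4
pick bottle turn [-0.002  -0.0005 -0.1758] shift m [ 0.3393 -0.2284  0.0146]
place bottle turn [-0.002  -0.0004  0.0001] shift m [-0.0017  0.0006  0.014 ]
```

View pics/s2.png

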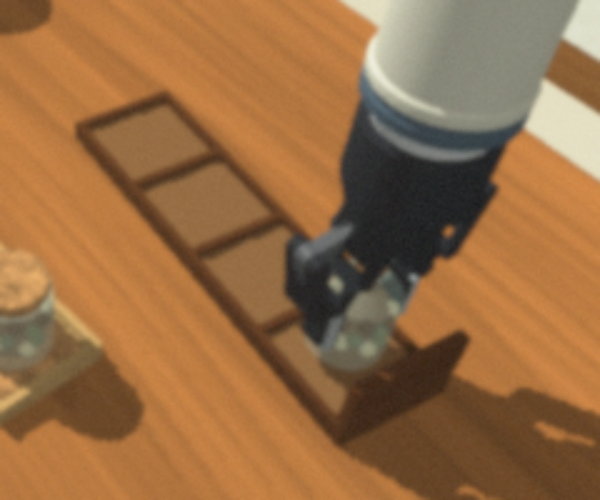

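The bottle (about 360,330) is upright above the cell beside the walnut board. I'll lower it slowly.

To row units: 0.0135 m is 0.018, 0.0005 m is 0.0007.

Call:
{"name": "move_arm", "arguments": {
  "motion": [
    [0, 0, 0, -0.0013, 0.0007, 0.008, 0.03],
    [0, 0, 0, -0.0013, 0.0007, 0.0147, 0.03],
    [0, 0, 0, -0.0013, 0.0007, 0.0173, 0.03],
    [0, 0, 0, -0.0013, 0.0007, 0.018, 0.03]
  ]
}}

```text
clock: 5.32
eef_pos: [654.1, -173.7, 26.7]
tcp_rot: [-3.141, -0.0, 1.502]
contact_force: [0.1, 0.3, -2.7]
opening: 0.598
grasp_force: 42.4
```

To row units: 0.0015 m is 0.002, 0.001 m is 0.0013.

Call:
{"name": "move_arm", "arguments": {
  "motion": [
    [0, 0, 0, 0, 0, 0.0013, 0.03],
    [0, 0, 0, 0, 0, 0.002, 0.03]
  ]
}}

```text
clock: 5.58
eef_pos: [654.3, -173.8, 26.2]
tcp_rot: [3.141, 0.0, 1.502]
contact_force: [-3.9, 1.0, 9.2]
opening: 0.601
grasp_force: 43.3
```

It touched down at 9 N. Releasing and rising.

To row units: -0.13 m is -0.1733, -0.11 m is -0.1467.

Call:
{"name": "move_arm", "arguments": {
  "motion": [
    [0, 0, 0, 0, 0, 0.0007, 0.055],
    [0, 0, 0, 0, 0, 0.0007, 0.085],
    [0, 0, 0, 0, 0, 0.0007, 0.085],
    [0, 0, 0, 0, 0, 0.0007, 0.085],
    [0, 0, 0, 0, 0, -0.04, 0.085],
    [0, 0, 0, 0, 0, -0.0933, 0.085],
    [0, 0, 0, 0, 0, -0.1467, 0.085],
    [0, 0, 0, 0, 0, -0.1733, 0.085]
  ]
}}

```text
clock: 6.58
eef_pos: [655.2, -174.0, 157.6]
tcp_rot: [3.139, 0.001, 1.501]
contact_force: [0.4, -0.6, -0.6]
opening: 0.994
grasp_force: 0.0
```

```bash
python3 go.py 150 square
```

```text
t 6.58 [ 655.2 -174.   157.6] [ 0.4 -0.6 -0.6] 0.0
pick square turn [ 0.0028  0.0008 -0.1758] shift m [ 0.2648 -0.2175  0.0068]
place square turn [0.0029 0.0006 0.0001] shift m [ 0.0777 -0.0018  0.0076]
```

```bash
python3 - <<'E'
from h import *
X=cloud("top",np.load("pics/top0.npz")["d"])
for lo in(60,68,72):
    q=X[(abs(X[...,0]-457)<40)&(abs(X[...,1]-105)<40)&(X[...,2]>lo)&(X[...,2]<86)][:,:2].astype(np.float32)
    print(lo,len(q),cv2.minAreaRect(q))
E
```

```text
60 530 ((456.54736328125, 104.38931274414062), (47.956787109375, 48.25416564941406), 1.6990609169006348)
68 504 ((456.54736328125, 104.38931274414062), (47.956787109375, 48.25416564941406), 1.6990609169006348)
72 502 ((456.4918212890625, 104.70948028564453), (47.77170181274414, 47.9144287109375), 1.2774065732955933)
```

To row units: 0.265 m is 0.3533, 0.225 m is 0.3, -0.1758 rad is -0.056.

Call:
{"name": "move_arm", "arguments": {
  "motion": [
    [0, 0, -0.0159, 0.08, -0.0667, 0, 0.085],
    [0, 0, -0.0382, 0.16, -0.1333, 0, 0.085],
    [0, 0, -0.056, 0.24, -0.1973, 0.004, 0.085],
    [0, 0, -0.056, 0.3, -0.2467, 0.0093, 0.085],
    [0, 0, -0.056, 0.3533, -0.29, 0.0093, 0.085],
    [0, 0, -0.056, 0.3533, -0.29, 0.0093, 0.085]
  ]
}}

```text
clock: 7.32
eef_pos: [452.9, 107.4, 147.6]
tcp_rot: [-3.14, -0.0, 1.679]
contact_force: [-0.1, 0.6, -0.3]
opening: 0.996
grasp_force: 0.0
```

```bash
python3 go.py 33 square
```

```text
t 7.33 [452.9 107.4 147.6] [-0.1  0.6 -0.3] 0.0
pick square turn [-0.0019 -0.0001  0.0016] shift m [-0.0025  0.0035  0.1146]
place square turn [-1.900e-03  1.000e-04  1.775e-01] shift m [-0.2248  0.1829  0.1142]
```

The square jar is turned 1.5° (48.0 x 48.3 mm fit), so I'll line the gripper up with it.

To row units: 0.115 m is 0.1533, 0.105 m is 0.14, 0.08 rad is 0.0255.

Call:
{"name": "move_arm", "arguments": {
  "motion": [
    [0, 0, 0.0255, -0.002, 0.0027, 0, 0.085],
    [0, 0, 0.0255, -0.002, 0.0027, 0.0467, 0.085],
    [0, 0, 0.0255, -0.002, 0.0027, 0.1, 0.085],
    [0, 0, 0.0255, -0.002, 0.0027, 0.14, 0.085],
    [0, 0, 0.0255, -0.002, 0.0027, 0.1533, 0.085],
    [0, 0, 0.0255, -0.002, 0.0027, 0.1533, 0.085]
  ]
}}

```text
clock: 8.07
eef_pos: [457.3, 104.3, 32.9]
tcp_rot: [-3.14, 0.0, 1.597]
contact_force: [0.3, -0.4, -1.2]
opening: 0.992
grasp_force: 0.0
```

```bash
python3 go.py 33 square
```

```text
t 8.07 [457.3 104.3  32.9] [ 0.3 -0.4 -1.2] 0.0
pick square turn [-0.0014  0.0002 -0.08  ] shift m [ 0.0009 -0.0008 -0.0001]
place square turn [-0.0014  0.0003  0.0959] shift m [-0.206   0.1961 -0.0003]
```

To row units: -0.08 m is -0.1067, -0.04 m is -0.0533.

Call:
{"name": "move_arm", "arguments": {
  "motion": [
    [0, 0, 0, 0, 0, 0, 0.03],
    [0, 0, 0, 0, 0, 0, 0.03],
    [0, 0, 0, 0, 0, 0, 0.03],
    [0, 0, 0, 0, 0, 0, 0.03],
    [0, 0, 0, 0, 0, 0, 0.03],
    [0, 0, 0, 0, 0, -0.0133, 0.03],
    [0, 0, 0, 0, 0, -0.0533, 0.03],
    [0, 0, 0, 0, 0, -0.1067, 0.03]
  ]
}}

```text
clock: 9.07
eef_pos: [457.0, 104.2, 114.2]
tcp_rot: [-3.14, 0.0, 1.597]
contact_force: [0.6, -0.3, -1.8]
opening: 0.556
grasp_force: 41.8
```

```bash
python3 go.py 145 square
```

```text
t 9.07 [457.  104.2 114.2] [ 0.6 -0.3 -1.8] 41.8
pick square turn [-0.0015  0.0003 -0.08  ] shift m [ 0.001  -0.0005 -0.0308]
place square turn [-0.0015  0.0004  0.0959] shift m [-0.2059  0.1964 -0.031 ]
```

To row units: -0.206 m is -0.2747, -0.031 m is -0.0413, 0.0959 rad is 0.0305.

Call:
{"name": "move_arm", "arguments": {
  "motion": [
    [0, 0, 0, 0, 0, -0.0413, 0.03],
    [0, 0, 0.0095, -0.0467, 0.0453, -0.0413, 0.03],
    [0, 0, 0.0191, -0.1, 0.096, -0.0413, 0.03],
    [0, 0, 0.0305, -0.1533, 0.1467, -0.0413, 0.03],
    [0, 0, 0.0305, -0.2067, 0.1973, -0.0413, 0.03],
    [0, 0, 0.0305, -0.2533, 0.2413, -0.0413, 0.03],
    [0, 0, 0.0305, -0.2747, 0.262, -0.0413, 0.03],
    [0, 0, 0.0305, -0.2747, 0.262, -0.0413, 0.03]
  ]
}}

```text
clock: 10.07
eef_pos: [660.2, -97.6, 144.6]
tcp_rot: [3.141, 0.0, 1.5]
contact_force: [0.7, 0.1, -2.3]
opening: 0.555
grasp_force: 42.1
```

```bash
python3 go.py 32 square; python3 - <<'E'
from h import *
p,d=grab_frame("side");cv2.imwrite("pics/s3.png",cv2.resize(p[60:310,310:550,::-1],None,fx=2.3,fy=2.3))
E
```

```text
t 10.07 [660.2 -97.6 144.6] [ 0.7  0.1 -2.3] 42.1
pick square turn [ 0.0005  0.0002 -0.1775] shift m [ 0.1878 -0.2176  0.1125]
place square turn [ 0.0005  0.0001 -0.0016] shift m [ 0.0011 -0.0015  0.1126]
```

View pics/s3.png

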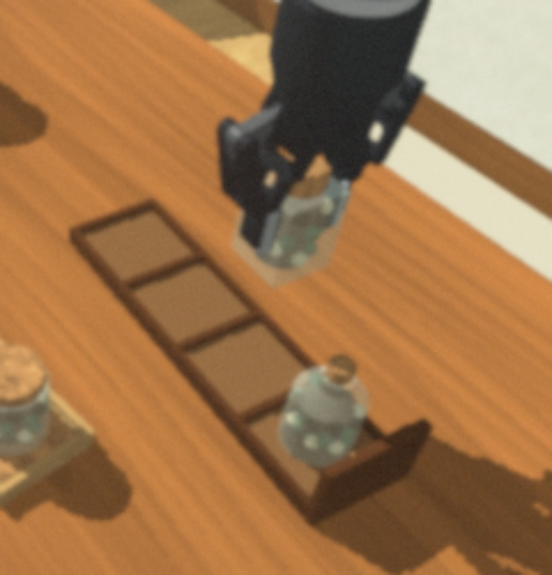

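The bottle stands upright in the end cell (325,410), and the square jar is held upright (290,235).

To row units: 0.113 m is 0.1507, -0.0005 m is -0.0007.

Call:
{"name": "move_arm", "arguments": {
  "motion": [
    [0, 0, 0, 0, -0.0007, 0.0533, 0.03],
    [0, 0, 0, 0, -0.0007, 0.1, 0.03],
    [0, 0, 0, 0, -0.0007, 0.1293, 0.03],
    [0, 0, 0, 0, -0.0007, 0.1427, 0.03],
    [0, 0, 0, 0, -0.0007, 0.148, 0.03],
    [0, 0, 0, 0, -0.0007, 0.1507, 0.03],
    [0, 0, 0, 0, -0.0007, 0.1507, 0.03]
  ]
}}

```text
clock: 11.0
eef_pos: [659.6, -96.4, 32.1]
tcp_rot: [3.14, 0.0, 1.501]
contact_force: [0.0, -0.4, -2.5]
opening: 0.553
grasp_force: 42.1
```

To row units: 0.0015 m is 0.002, 0.001 m is 0.0013.

Call:
{"name": "move_arm", "arguments": {
  "motion": [
    [0, 0, 0, 0, 0, 0.0013, 0.03],
    [0, 0, 0, 0, 0, 0.002, 0.03]
  ]
}}

```text
clock: 11.25
eef_pos: [659.7, -96.4, 31.3]
tcp_rot: [3.14, 0.0, 1.501]
contact_force: [-4.1, 0.4, 11.6]
opening: 0.554
grasp_force: 43.4
```

Contact made. Releasing and rising.

To row units: -0.125 m is -0.1667, -0.11 m is -0.1467.

Call:
{"name": "move_arm", "arguments": {
  "motion": [
    [0, 0, 0, 0, 0, 0, 0.055],
    [0, 0, 0, 0, 0, 0, 0.085],
    [0, 0, 0, 0, 0, 0, 0.085],
    [0, 0, 0, 0, 0, 0, 0.085],
    [0, 0, 0, 0, 0, -0.04, 0.085],
    [0, 0, 0, 0, 0, -0.0933, 0.085],
    [0, 0, 0, 0, 0, -0.1467, 0.085],
    [0, 0, 0, 0, 0, -0.1667, 0.085]
  ]
}}

```text
clock: 12.25
eef_pos: [660.4, -96.5, 157.4]
tcp_rot: [3.138, 0.0, 1.501]
contact_force: [0.1, -1.0, -0.5]
opening: 0.995
grasp_force: 0.0
```

```bash
python3 go.py 150 tall
```

```text
t 12.25 [660.4 -96.5 157.4] [ 0.1 -1.  -0.5] 0.0
pick tall turn [ 0.0036  0.0006 -0.1759] shift m [ 0.1058 -0.2065  0.0066]
place tall turn [0.0037 0.0003 0.    ] shift m [ 0.078  -0.0016  0.0073]
```

To row units: -0.2065 m is -0.2753, -0.15 m is -0.2, -0.1759 rad is -0.056.

Call:
{"name": "move_arm", "arguments": {
  "motion": [
    [0, 0, -0.0159, 0.0333, -0.0667, 0, 0.085],
    [0, 0, -0.0382, 0.0667, -0.1333, 0, 0.085],
    [0, 0, -0.056, 0.1, -0.2, 0.004, 0.085],
    [0, 0, -0.056, 0.1413, -0.2753, 0.0093, 0.085],
    [0, 0, -0.056, 0.1413, -0.2753, 0.0093, 0.085],
    [0, 0, -0.056, 0.1413, -0.2753, 0.0093, 0.085]
  ]
}}

```text
clock: 13.0
eef_pos: [460.9, 23.9, 147.7]
tcp_rot: [3.141, 0.0, 1.678]
contact_force: [0.3, 0.2, -0.0]
opening: 0.998
grasp_force: 0.0
```

```bash
python3 go.py 37 tall
```

```text
t 13.0 [460.9  23.9 147.7] [ 0.3  0.2 -0. ] 0.0
pick tall turn [0.0006 0.0002 0.0008] shift m [-0.0005  0.0007  0.1107]
place tall turn [6.000e-04 1.000e-04 1.767e-01] shift m [-0.064   0.1976  0.1109]
```

To row units: 0.111 m is 0.148, -0.0005 m is -0.0007.

Call:
{"name": "move_arm", "arguments": {
  "motion": [
    [0, 0, 0, -0.0007, 0, 0.0467, 0.085],
    [0, 0, 0, -0.0007, 0, 0.1, 0.085],
    [0, 0, 0, -0.0007, 0, 0.1333, 0.085],
    [0, 0, 0, -0.0007, 0, 0.148, 0.085],
    [0, 0, 0, -0.0007, 0, 0.148, 0.085],
    [0, 0, 0, -0.0007, 0, 0.148, 0.085]
  ]
}}

```text
clock: 13.75
eef_pos: [461.6, 23.2, 37.5]
tcp_rot: [3.14, 0.0, 1.677]
contact_force: [0.6, -0.2, 0.9]
opening: 0.993
grasp_force: 0.0
```

```bash
python3 go.py 37 tall
```

```text
t 13.75 [461.6  23.2  37.5] [ 0.6 -0.2  0.9] 0.0
pick tall turn [ 0.0015  0.0001 -0.0002] shift m [0.0002 0.0002 0.0005]
place tall turn [ 0.0015 -0.      0.1757] shift m [-0.063   0.1971  0.0008]
```

To row units: -0.08 m is -0.1067, -0.04 m is -0.0533.

Call:
{"name": "move_arm", "arguments": {
  "motion": [
    [0, 0, 0, 0, 0, 0, 0.03],
    [0, 0, 0, 0, 0, 0, 0.03],
    [0, 0, 0, 0, 0, 0, 0.03],
    [0, 0, 0, 0, 0, 0, 0.03],
    [0, 0, 0, 0, 0, 0, 0.03],
    [0, 0, 0, 0, 0, -0.0133, 0.03],
    [0, 0, 0, 0, 0, -0.0533, 0.03],
    [0, 0, 0, 0, 0, -0.1067, 0.03]
  ]
}}

```text
clock: 14.75
eef_pos: [459.6, 23.2, 117.5]
tcp_rot: [-3.14, -0.0, 1.677]
contact_force: [0.1, -0.7, -2.1]
opening: 0.503
grasp_force: 41.1
```

```bash
python3 go.py 148 tall
```

```text
t 14.75 [459.6  23.2 117.5] [ 0.1 -0.7 -2.1] 41.1
pick tall turn [-0.0019 -0.0001  0.0001] shift m [-0.      0.002  -0.0305]
place tall turn [-1.90e-03  1.00e-04  1.76e-01] shift m [-0.0634  0.1989 -0.0309]
```

To row units: 0.1985 m is 0.2647, -0.0634 m is -0.0845, 0.176 rad is 0.056.

Call:
{"name": "move_arm", "arguments": {
  "motion": [
    [0, 0, 0, 0, 0, -0.0413, 0.03],
    [0, 0, 0.0159, -0.0147, 0.0467, -0.0413, 0.03],
    [0, 0, 0.0318, -0.0307, 0.0973, -0.0413, 0.03],
    [0, 0, 0.0477, -0.048, 0.1507, -0.0413, 0.03],
    [0, 0, 0.056, -0.064, 0.2027, -0.0413, 0.03],
    [0, 0, 0.056, -0.0787, 0.2467, -0.0413, 0.03],
    [0, 0, 0.056, -0.0845, 0.2647, -0.0413, 0.03],
    [0, 0, 0.056, -0.0845, 0.2647, -0.0413, 0.03]
  ]
}}

```text
clock: 15.75
eef_pos: [664.4, -18.7, 147.6]
tcp_rot: [-3.141, -0.0, 1.501]
contact_force: [-0.5, 0.1, -1.6]
opening: 0.505
grasp_force: 41.2
```

```bash
python3 go.py 36.5 tall; python3 - <<'E'
from h import *
p,d=grab_frame("side");cv2.imwrite("pics/s4.png",cv2.resize(p[60:310,310:550,::-1],None,fx=2.3,fy=2.3))
E
```

```text
t 15.75 [664.4 -18.7 147.6] [-0.5  0.1 -1.6] 41.2
pick tall turn [-7.000e-04 -1.000e-04 -1.762e-01] shift m [ 0.0279 -0.205   0.1113]
place tall turn [-0.0007 -0.     -0.0003] shift m [ 1.000e-04 -1.000e-04  1.111e-01]
```

View pics/s4.png

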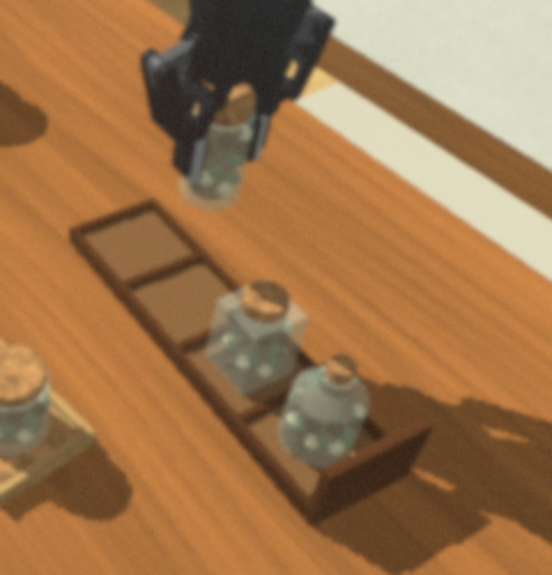

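The square jar stands square in the next cell (255,340), and the tall jar is held upright (220,150).

To row units: 0.1115 m is 0.1487, 0.11 m is 0.1467.

Call:
{"name": "move_arm", "arguments": {
  "motion": [
    [0, 0, 0, 0, 0, 0.0533, 0.03],
    [0, 0, 0, 0, 0, 0.1, 0.03],
    [0, 0, 0, 0, 0, 0.128, 0.03],
    [0, 0, 0, 0, 0, 0.1413, 0.03],
    [0, 0, 0, 0, 0, 0.1467, 0.03],
    [0, 0, 0, 0, 0, 0.1487, 0.03],
    [0, 0, 0, 0, 0, 0.1487, 0.03]
  ]
}}

```text
clock: 16.68
eef_pos: [665.2, -18.7, 37.1]
tcp_rot: [3.14, -0.0, 1.501]
contact_force: [0.1, 0.4, -1.6]
opening: 0.503
grasp_force: 41.2
```

To row units: 0.002 m is 0.0027, 0.001 m is 0.0013.

Call:
{"name": "move_arm", "arguments": {
  "motion": [
    [0, 0, 0, 0, 0, 0.0013, 0.03],
    [0, 0, 0, 0, 0, 0.0027, 0.03]
  ]
}}

```text
clock: 16.92
eef_pos: [664.8, -18.7, 34.6]
tcp_rot: [3.141, -0.0, 1.501]
contact_force: [-0.4, -0.0, 8.2]
opening: 0.505
grasp_force: 42.2
```

To row units: -0.125 m is -0.1667, -0.11 m is -0.1467.

Call:
{"name": "move_arm", "arguments": {
  "motion": [
    [0, 0, 0, 0, 0, 0, 0.055],
    [0, 0, 0, 0, 0, 0, 0.085],
    [0, 0, 0, 0, 0, 0, 0.085],
    [0, 0, 0, 0, 0, 0, 0.085],
    [0, 0, 0, 0, 0, -0.04, 0.085],
    [0, 0, 0, 0, 0, -0.0933, 0.085],
    [0, 0, 0, 0, 0, -0.1467, 0.085],
    [0, 0, 0, 0, 0, -0.1667, 0.085]
  ]
}}

```text
clock: 17.92
eef_pos: [665.9, -18.7, 162.0]
tcp_rot: [3.138, -0.0, 1.501]
contact_force: [-0.4, 0.0, 0.4]
opening: 0.999
grasp_force: 0.0
```

```bash
python3 go.py 150 wide
```

```text
t 17.93 [665.9 -18.7 162. ] [-0.4  0.   0.4] 0.0
pick wide turn [ 0.0038  0.0002 -0.176 ] shift m [-0.0445 -0.1894  0.0112]
place wide turn [ 0.0038 -0.0001 -0.0001] shift m [ 0.078  -0.0018  0.012 ]
```

To row units: -0.1895 m is -0.2527, -0.0445 m is -0.0593, -0.176 rad is -0.056.

Call:
{"name": "move_arm", "arguments": {
  "motion": [
    [0, 0, -0.0159, -0.016, -0.0667, 0, 0.085],
    [0, 0, -0.0382, -0.032, -0.1333, 0, 0.085],
    [0, 0, -0.056, -0.0467, -0.2, 0.0067, 0.085],
    [0, 0, -0.056, -0.0593, -0.2527, 0.0147, 0.085],
    [0, 0, -0.056, -0.0593, -0.2527, 0.0147, 0.085],
    [0, 0, -0.056, -0.0593, -0.2527, 0.0147, 0.085]
  ]
}}

```text
clock: 18.68
eef_pos: [473.3, -50.0, 148.3]
tcp_rot: [3.141, 0.0, 1.677]
contact_force: [-0.1, 0.9, -0.2]
opening: 0.997
grasp_force: 0.0
```

```bash
python3 go.py 27 wide
```

```text
t 18.68 [473.3 -50.  148.3] [-0.1  0.9 -0.2] 0.0
pick wide turn [ 0.0009  0.0001 -0.0002] shift m [-1.000e-04  4.000e-04  1.213e-01]
place wide turn [9.000e-04 1.000e-04 1.757e-01] shift m [0.0878 0.2066 0.1215]
```

To row units: 0.121 m is 0.1613, 0.108 m is 0.144.

Call:
{"name": "move_arm", "arguments": {
  "motion": [
    [0, 0, 0, 0, 0, 0.0467, 0.085],
    [0, 0, 0, 0, 0, 0.1, 0.085],
    [0, 0, 0, 0, 0, 0.144, 0.085],
    [0, 0, 0, 0, 0, 0.1613, 0.085],
    [0, 0, 0, 0, 0, 0.1613, 0.085],
    [0, 0, 0, 0, 0, 0.1613, 0.085]
  ]
}}

```text
clock: 19.42
eef_pos: [473.6, -50.0, 28.2]
tcp_rot: [3.14, 0.0, 1.677]
contact_force: [0.6, 0.8, -0.1]
opening: 0.993
grasp_force: 0.0
```

```bash
python3 go.py 27 wide
```

```text
t 19.43 [473.6 -50.   28.2] [ 0.6  0.8 -0.1] 0.0
pick wide turn [0.0016 0.0003 0.0001] shift m [-0.0001  0.0003  0.0012]
place wide turn [0.0017 0.0002 0.176 ] shift m [0.0877 0.2065 0.0015]
```

To row units: -0.08 m is -0.1067, -0.04 m is -0.0533.

Call:
{"name": "move_arm", "arguments": {
  "motion": [
    [0, 0, 0, 0, 0, 0, 0.04],
    [0, 0, 0, 0, 0, 0, 0.04],
    [0, 0, 0, 0, 0, 0, 0.04],
    [0, 0, 0, 0, 0, 0, 0.04],
    [0, 0, 0, 0, 0, 0, 0.04],
    [0, 0, 0, 0, 0, -0.0133, 0.04],
    [0, 0, 0, 0, 0, -0.0533, 0.04],
    [0, 0, 0, 0, 0, -0.1067, 0.04]
  ]
}}

```text
clock: 20.42
eef_pos: [471.6, -49.9, 108.0]
tcp_rot: [-3.14, -0.0, 1.677]
contact_force: [0.4, -0.6, -2.3]
opening: 0.647
grasp_force: 43.0
```

```bash
python3 go.py 140 wide
```

```text
t 20.43 [471.6 -49.9 108. ] [ 0.4 -0.6 -2.3] 43.0
pick wide turn [-0.0019 -0.0004 -0.0001] shift m [-0.0004  0.0022 -0.032 ]
place wide turn [-0.0019 -0.0002  0.1758] shift m [ 0.0874  0.2084 -0.0323]
```

To row units: 0.208 m is 0.2773, -0.032 m is -0.0427, 0.176 rad is 0.056.

Call:
{"name": "move_arm", "arguments": {
  "motion": [
    [0, 0, 0, 0, 0, -0.0427, 0.04],
    [0, 0, 0.0159, 0.02, 0.048, -0.0427, 0.04],
    [0, 0, 0.0318, 0.0427, 0.1013, -0.0427, 0.04],
    [0, 0, 0.0477, 0.0667, 0.1573, -0.0427, 0.04],
    [0, 0, 0.056, 0.0907, 0.2133, -0.0427, 0.04],
    [0, 0, 0.056, 0.1093, 0.2587, -0.0427, 0.04],
    [0, 0, 0.056, 0.1167, 0.2773, -0.0427, 0.04],
    [0, 0, 0.056, 0.1167, 0.2773, -0.0427, 0.04]
  ]
}}

```text
clock: 21.42
eef_pos: [669.8, 59.3, 139.2]
tcp_rot: [-3.141, 0.0, 1.502]
contact_force: [-0.1, 0.0, -1.9]
opening: 0.644
grasp_force: 43.2
```

```bash
python3 go.py 27.5 wide
```

```text
t 21.43 [669.8  59.3 139.2] [-0.1  0.  -1.9] 43.2
pick wide turn [-0.0007  0.0002 -0.1754] shift m [-0.1225 -0.1878  0.1118]
place wide turn [-0.0007  0.0003  0.0005] shift m [-0.000e+00 -1.000e-04  1.117e-01]
```

To row units: 0.1115 m is 0.1487, 0.11 m is 0.1467.

Call:
{"name": "move_arm", "arguments": {
  "motion": [
    [0, 0, 0, 0, 0, 0.0533, 0.04],
    [0, 0, 0, 0, 0, 0.1, 0.04],
    [0, 0, 0, 0, 0, 0.128, 0.04],
    [0, 0, 0, 0, 0, 0.1413, 0.04],
    [0, 0, 0, 0, 0, 0.1467, 0.04],
    [0, 0, 0, 0, 0, 0.1487, 0.04],
    [0, 0, 0, 0, 0, 0.1487, 0.04]
  ]
}}

```text
clock: 22.3
eef_pos: [670.6, 59.3, 28.6]
tcp_rot: [3.14, -0.0, 1.501]
contact_force: [-0.1, 0.5, -1.9]
opening: 0.642
grasp_force: 43.2
```

To row units: 0.002 m is 0.0027, 0.001 m is 0.0013.

Call:
{"name": "move_arm", "arguments": {
  "motion": [
    [0, 0, 0, 0, 0, 0.0013, 0.04],
    [0, 0, 0, 0, 0, 0.0027, 0.04]
  ]
}}

```text
clock: 22.55
eef_pos: [670.2, 59.2, 26.1]
tcp_rot: [3.141, -0.0, 1.501]
contact_force: [-0.5, -0.2, -1.9]
opening: 0.641
grasp_force: 43.2
```

To row units: 0.001 m is 0.0013, 0.0005 m is 0.0007.

Call:
{"name": "move_arm", "arguments": {
  "motion": [
    [0, 0, 0, 0, 0, 0.0007, 0.04],
    [0, 0, 0, 0, 0, 0.0013, 0.04]
  ]
}}

```text
clock: 22.8
eef_pos: [670.1, 59.2, 25.6]
tcp_rot: [3.141, -0.0, 1.501]
contact_force: [-4.0, -0.2, 10.9]
opening: 0.645
grasp_force: 44.1
```

To row units: -0.17 m is -0.2267, -0.12 m is -0.16.

Call:
{"name": "move_arm", "arguments": {
  "motion": [
    [0, 0, 0, 0, 0, 0, 0.06],
    [0, 0, 0, 0, 0, 0, 0.085],
    [0, 0, 0, 0, 0, 0, 0.085],
    [0, 0, 0, 0, 0, 0, 0.085],
    [0, 0, 0, 0, 0, -0.04, 0.085],
    [0, 0, 0, 0, 0, -0.0933, 0.085],
    [0, 0, 0, 0, 0, -0.16, 0.085],
    [0, 0, 0, 0, 0, -0.2267, 0.085]
  ]
}}

```text
clock: 23.8
eef_pos: [669.8, 59.2, 196.2]
tcp_rot: [-3.141, 0.0, 1.501]
contact_force: [0.8, 0.9, -0.0]
opening: 0.994
grasp_force: 0.0
```

To row units: 0.2 m is 0.2667, 0.18 m is 0.24.

Call:
{"name": "move_arm", "arguments": {
  "motion": [
    [0, 0, 0, 0.08, 0, 0, 0.085],
    [0, 0, 0, 0.16, -0.0533, 0, 0.085],
    [0, 0, 0, 0.24, -0.1067, 0, 0.085],
    [0, 0, 0, 0.2667, -0.16, 0, 0.085],
    [0, 0, 0, 0.2667, -0.16, 0, 0.085]
  ]
}}

```text
clock: 24.42
eef_pos: [561.0, 269.6, 194.7]
tcp_rot: [-3.14, -0.0, 1.505]
contact_force: [0.0, 0.4, 0.4]
opening: 0.997
grasp_force: 0.0
```

```bash
python3 - <<'E'
from h import *
from go import N
p,d=grab_frame("side");q,e=grab_frame("top")
cv2.imwrite("pics/end.png",np.hstack([cv2.resize(p[110:310,310:550,::-1],(400,333)),cv2.resize(q[70:270,160:440,::-1],(400,286+47))]))
X=cloud("top",e)
a=-.0694
for k,c in N.items():
    m=(np.hypot(X[...,0]-c[0],X[...,1]-c[1])<36)&(X[...,2]>45);u=X[m];hi=u[u[:,2]>np.percentile(u[:,2],95)-6]
    off=((hi.max(0)+hi.min(0))/2)[:2]-c
    print(k,"top z",np.percentile(u[:,2],97).round(1),"off",off.round(1))
E
```

```text
bottle top z 94.3 off [1.8 1.1]
square top z 88.8 off [1.1 0.4]
tall top z 97.0 off [1.  0.7]
wide top z 75.4 off [ 1.1 -0.3]
```

View pics/end.png

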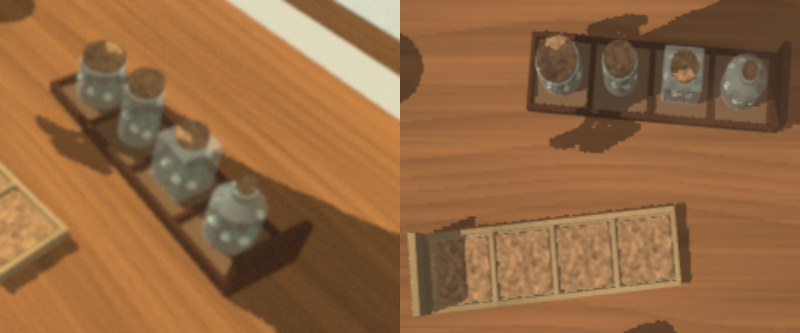

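Counted from the walnut board at the right (about 785,90), the bottle, square, tall and wide jars stand upright in their cells. All four coasters are still in the pale rack, and the jars are within 2 mm of the cell centres.

```bash
python3 -c "
from rig import order
print(order.sign_off())"
```

```text
the job is handed in; nothing more can be done
None
```

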